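# Hold the inspection box's mirror cover at the set angle

### The job

Take the flat cover of the inspection box by the bar handle on its front, swing it up smoothly until it lies in line with the pointer blade that is clamped to the arc on the box's left side, and stay there holding it: the cover is heavy and falls shut if let go, so finish with the handle still in the gripper and the cover still. Do not fling or drop the cover, leave the pointer where it is set, and do not disturb the tape roll, bottle and solder spool beside the box.

Things in the scene. Friction and masses are not known exactly. Their poses are not given: they have to be found in the camera images.
- box: The inspection box: grey tray 160 (x) x 200 (y) x 68 mm high, a white module inside, fixed to the bench. Origin: centre of its underside, on the bench. x axis from the front (handle) to the rear (hinge), y to its left, z up. A steel arc, radius 105 mm about the hinge line, 4 mm thick, stands at y = +112 mm and rises 111 mm above the hinge line. Position and yaw (to 0.35 rad either way) vary.
- cover (a joint): Angle of the cover in rad: 0 closed (level, as at the start), grows as its front edge rises, stop at 1.5. The cover is an aluminium plate 155 x 200 x 4 mm with a mirror inside, 0.28 to 0.56 kg. It turns almost freely about the hinge line at the rear of the box, in the box's x-z plane, and falls shut from any angle if let go.
- cover_hinge (a point): Point on the hinge line, middle of the cover's rear edge: 75 mm behind the box's origin, 70 mm above the bench. The hinge line runs along the box's y axis. The point's axes turn with the cover and are those of the box when it is closed; the cover reaches out along its -x.
- grip: Bar of the handle: rubber sleeve 14 mm thick, 114 mm long along the box's y, origin at its centre; turns freely about its length, so the gripper need not turn with the cover. In the cover's plane, 210 mm from the hinge line, on 8 mm steel arms 140 mm apart from the cover's front edge; clear gap of 46 mm between bar and cover edge. Closed, it is 70 mm above the bench, nothing under it.
- pointer (a joint): Angle in rad to which the pointer is set, counted like the cover's: 0 level, growing upward about the same hinge line. The cover is in line with the pointer when the two angles are equal. Set between 0.4 and 1.25; held stiffly by a clamp, not to be moved.
- pointer_tip (a point): Outer end of the pointer, a brass blade 75 mm long and 6 mm thick that points straight away from the hinge line, 122 mm to the left of the box's middle, its outer end 167 mm from the hinge line. A dark clamp with a round screw head holds it to the steel arc. The point's -x axis points out along the blade.
- cover_edge (a point): Left front corner of the cover plate, 157 mm from the hinge line and 100 mm left of the middle. The point's -x axis points out along the cover.
- tape: Bystander: black tape roll lying flat, 63 mm across, 19 mm high, left of the box. Origin: centre of its underside.
- bottle: Bystander: white squeeze bottle with red cap, 54 mm across, 156 mm high, right of the box. Origin: centre of its underside.
- spool: Bystander: solder spool standing on its flange, 55 mm across, 40 mm high, left of the box towards the rear. Origin: centre of its underside. Beyond it, to the left and rear, an overhead shelf hangs about 0.36 m above the bench, its near corner about 0.55 m ahead of and 0.25 m left of the robot: bring the arm to the box round the robot's side of it.

How it is judged:
By the outcome, as a careful person would: the job done as asked, in the order asked, and still so for the second after the job is handed in, while the arm keeps its last pose, push and grip.
It also fails if it takes over 38 s, if anything falls off the work surface, if the arm or the gripper's body presses on something with over 40 N, if the wrist force passes 120 N, or if a joint passes its speed limit or range.

### The arm

A 6-joint arm with a two-finger parallel gripper is mounted at the origin on a cart in front of the work surface, level with it; the furniture and walls round the work are solid. World frame = base frame: x ahead of the robot, y to its left, z up, the work surface at z = 0. Lengths are in mm, angles in rad, forces in N, time in s.
With the tool pointing down it reaches from about 250 to 775 mm from the base axis. Payload 4 kg.
Tool frame: the origin (TCP) lies at the very end of the fingers, on their centre line; the grasp point (between the pads) lies 19 mm behind it; z points along the fingers, y is the line along which they close (so a half turn about z gives the same grasp; the last joint's range is limited). The gripper opens to 94 mm and grips with 3 to 60 N. Pads are 16 mm wide; open, the fingers measure 119 mm over their backs; the gripper's body (75 mm by 177 mm) begins 78 mm behind the grasp point.
Start: joints at [-1.372, 0.087, 1.371, -0, 1.684, -0.103], TCP at [163.479, -525.162, 205.506] pointing down, gripper open.
Joint ranges: [-3.1, 3.1], [-0.76, 2.03], [0.27, 2.55], [-1.08, 4.22], [0.17, 2.65], [-2.57, 2.57]. Speed limits (rad/s): [2.79, 2.79, 3.14, 3.14, 3.14, 3.14].

### API

Orientations are given as a 3x3 rotation matrix whose columns are the frame's x, y, z axes.
In Python, from rig import sense, capture, calibration, hand_in, cut_out, spot_point gives the robot as it stands.
- The arm moves only by the tool step_arm, never from a script. Its argument "motion" is a list that holds one entry, the list of rows, each a list of 4 numbers: the shift along the tool's x, y, z in m, then the turn about the tool's z in degrees. A call has exactly 10 rows; each row shifts and turns the commanded pose from where the row before left it, along the tool's axes as they then stand; what a row does not reach is not made up. A row lasts 1/12 s, in which the tool goes at most 41.7 mm and 7.16 degrees, less where a joint would pass 70% of its speed; a pose out of reach is approached as far as the arm can. A call with a gripper value outside its range is refused whole. "jaw" is the closure, from -1 (fully open) to 1 (shut), set as the call begins (left out, the last holds). The fingers move at their own pace and stop on an object; the grip force is fixed at half the most. Time passes only in rows, so rows that do not move let the fingers close, or fill a call up. It gives the time, the measured TCP pose, the force, the opening and the grip force at its end, in the units of the state.
- sense(): the state, without advancing time (a new reading comes with each control period).
- capture(name): name is "scene" or "side" or "wrist"; returns the picture (480x640x3 uint8, red, green, blue); there is no depth.
- calibration(name): a dict with "fov_y" (degrees; the focal length in pixels is half the picture's height over the tangent of half this angle, whatever the lens; pixels are square), "cx", "cy" (the principal point, pixels), "dist_coeffs" ([k1, k2, p1, p2, k3] as OpenCV has them; the pictures are not rectified), "view" (4x4, takes a point from world to camera coordinates). Camera axes: x right, y down, z forward; pixel columns grow to the right and rows downward; lengths in mm; the calibration is good to about 2 mm. A picture is of the moment at which its call begins: read the wrist's pose just before it. calibration takes no time and is no camera call; for the wrist camera it gives the pose at the moment of the call.
- hand_in(): hands the job in; it is judged then, once.
Trained networks look in the newest picture that a camera, given by its name, has taken for a name from the list of things; names that differ only in an ending like _2 or _b are one class to them, and where a whole thing is asked for, a point or a joint stands for the part that bears it (a point fixed in the world has none). Each returns a list of dicts, best first, with "confidence" (0 to 1); they miss things now and then, are a little off and sometimes report something else, mostly with a low value. They report only what shows in the picture. A call takes as long as a camera call.
- cut_out(camera, query): "region" (480x640 bool, what is visible of it) and "box" ([left, top, right, bottom] in pixels, round what is visible of it).
- spot_point(camera, query): "location" ([column, row] in pixels: a listed point, or the origin of a listed thing).
The state is a dict: "time_s": time; "joint_pos": joint angles; "qd": joint speeds; "joint_torque": joint torques, N m; "tcp_pos": TCP position; "orientation": TCP orientation; "force": force on the tool from outside, world axes, zero at the start; "torque": the same for the moment, N m; "finger_gap": finger opening in mm; "finger_force": force on a finger pad.
Only numpy, scipy, OpenCV 4.12 (cv2) and the standard library are available. Lean on these libraries where they do the work, as an engineer would, in place of code of your own. Each camera call takes 0.05 s, during which the arm holds its last target. There are 200 camera calls.

## Working session

There is one attempt and no reset: what is moved stays moved. The work goes in short steps, Python scripts to look and compute and a tool call to move; the robot and the scene stay as the last step left them, time stands still between calls to the robot, and variables do not carry over. Pictures are saved under pics/ and viewed, at most 10 in all, crops included, and the job is handed in when it is done.

Besides the shell and the picture viewer there is one more tool, called after "Emit:" by a JSON object that holds its "name" and its "arguments", one argument or row to a line. step_arm: Moves the arm, as the interface text tells. Its arguments: {"type":"object","properties":{"motion":{"type":"array","items":{"type":"array","items":{"type":"array","items":{"type":"number"}}}},"jaw":{"type":"number"}},"required":["motion"]}

```bash
ls; mkdir -p pics
cat > h.py <<'E'
import numpy as np, cv2
from rig import *
def K(c):
    f=240/np.tan(np.radians(c['fov_y'])/2)
    return np.array([[f,0,c['cx']],[0,f,c['cy']],[0,0,1.]]),np.array(c['dist_coeffs'],float),np.array(c['view'],float)
def ray(c,p):
    k,d,V=K(c); u=cv2.undistortPoints(np.array([[p]],float),k,d)[0,0]
    R=V[:3,:3]; return -R.T@V[:3,3], R.T@np.array([u[0],u[1],1])
def proj(c,P):
    k,d,V=K(c); return cv2.projectPoints(np.array(P,float).reshape(-1,1,3),cv2.Rodrigues(V[:3,:3])[0],V[:3,3],k,d)[0][:,0]
def onplane(c,p,z):
    o,r=ray(c,p); return o+r*(z-o[2])/r[2]
def save(n,im): cv2.imwrite('pics/'+n+'.png',im[:,:,::-1])
E
python3 - <<'E'
from h import *
s=sense();print(s['time_s'],s['tcp_pos'],s['orientation'],s['finger_gap'])
for n in ['scene','side']:
    im=capture(n);save(n+'0',im);c=calibration(n)
    print(n,ray(c,(320,240)))
    for q,z in [('box',0),('cover_hinge',70),('grip',70),('cover_edge',70),('pointer_tip',None)]:
        for r in spot_point(n,q)[:1]:
            print(q,r['confidence'],r['location'],onplane(c,r['location'],z) if z is not None else '')
E
```

```text
pics
0.0 [ 163.35165372 -524.60793083  204.31802621] [[ 9.54813673e-01  2.97204712e-01 -4.57349486e-04]
 [ 2.97204998e-01 -9.54811313e-01  2.13199067e-03]
 [ 1.96955209e-04 -2.17158040e-03 -9.99997623e-01]] 93.76842285444391
scene (array([202.80167301, 530.20716086, 517.49462771]), array([ 0.50453505, -0.68880557, -0.52068641]))
box 0.7 [332.2, 274.6] [612.59887452 -66.12732374   0.        ]
cover_hinge 0.89 [306.5, 228.9] [680.98471655 -80.06392163  70.        ]
grip 0.89 [388.3, 272.9] [484.58652625 -41.08492745  70.        ]
cover_edge 0.77 [319.1, 286.8] [555.50784054  53.15000813  70.        ]
pointer_tip 0.86 [306.1, 248.8] 
side (array([311.57994195, 670.39520713, 378.88114996]), array([ 0.37822729, -0.85997975, -0.34312249]))
box 0.83 [335.6, 286.3] [607.96756749 -67.85828122   0.        ]
cover_hinge 0.97 [296.9, 242.5] [686.1457194  -77.41558351  70.        ]
grip 0.63 [400.7, 265.9] [483.8779629  -37.50338822  70.        ]
cover_edge 0.8 [341.7, 286.9] [544.1887654  67.3147624  70.       ]
pointer_tip 0.84 [327.2, 236.5]
```

View pics/scene0.png

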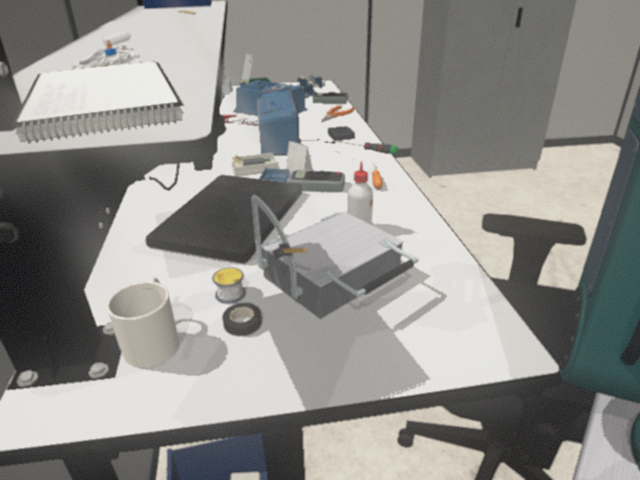

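View pics/side0.png

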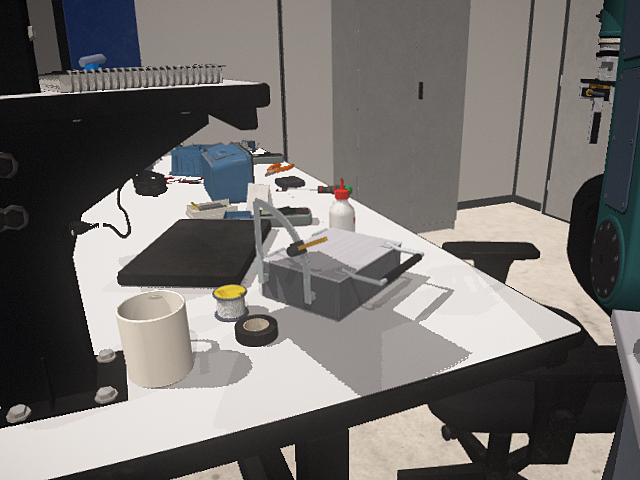

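The scene view shows the closed cover with the bar from about (360,292) to (415,258), the pointer blade near (283–307,250), and the tape and spool left of the box. The side view agrees, with the blade from (290,250) to (327,237). Next I'll fit the pose jointly.

```bash
cat >> h.py <<'E'
from scipy.optimize import least_squares
def model(p):
    x,y,a,t=p; ex=np.array([np.cos(a),np.sin(a),0]);ey=np.array([-np.sin(a),np.cos(a),0]);z=np.array([0,0,1.])
    o=np.array([x,y,0]);h=o+75*ex+70*z
    return dict(box=o,cover_hinge=h,grip=h-210*ex,cover_edge=h-157*ex+100*ey,pointer_tip=h+122*ey+167*(-np.cos(t)*ex+np.sin(t)*z))
def fit(obs):
    f=lambda p:np.concatenate([w*(proj(c,model(p)[q])[0]-l) for c,q,l,w in obs])
    return least_squares(f,[610,-65,-.2,.8],loss='soft_l1',f_scale=3,x_scale=[10,10,.1,.1])
E
python3 - <<'E'
from h import *
obs=[];nm=[]
for n in ['scene','side']:
    c=calibration(n); capture(n)
    for q in ['box','cover_hinge','grip','cover_edge','pointer_tip']:
        for r in spot_point(n,q)[:1]:
            obs.append((c,q,np.array(r['location']),1));nm.append((n,q))
r=fit(obs);print(r.x)
for (c,q,l,w),m in zip(obs,nm): print(m,l-proj(c,model(r.x)[q])[0])
print(model(r.x))
E
```

```text
[ 6.09108167e+02 -6.62860881e+01 -2.47961164e-01  4.50885868e-01]
('scene', 'box') [ 24.81455955 -48.77499502]
('scene', 'cover_hinge') [0.17617637 0.83330605]
('scene', 'grip') [-1.09368401  2.65159029]
('scene', 'cover_edge') [-1.28351769  0.55735399]
('scene', 'pointer_tip') [-0.11945234  0.69693011]
('side', 'box') [ 2.12077682 -0.05958018]
('side', 'cover_hinge') [-3.49549718  3.32851486]
('side', 'grip') [-2.08278579 -1.90012921]
('side', 'pointer_tip') [ 1.71517222 -1.30877274]
{'box': array([609.10816717, -66.28608807,   0.        ]), 'cover_hinge': array([681.81427894, -84.69318756,  70.        ]), 'grip': array([478.23716599, -33.153309  ,  70.        ]), 'cover_edge': array([554.15895095,  50.78048972,  70.        ]), 'pointer_tip': array([566.04350158,  70.46576596, 142.77242785])}
```

Emit:
{"name": "step_arm", "arguments": {
  "motion": [
    [[0,0,0,-6.1],[0,0,0,-6.1],[0,0,0,-6.1],[0,0,0,-6.1],[0,0,0,-6.1],[0,0,0,-6.1],[0,0,0,-6.1],[0,0,0,-6.1],[0,0,0,-6.1],[0,0,0,-6.1]]
  ],
  "jaw": 0.0
}}

```text
time_s: 2.03
tcp_pos: [163.5, -525.2, 205.5]
orientation: [[0.198, 0.98, 0.0], [0.98, -0.198, -0.0], [-0.0, 0.0, -1.0]]
force: [-0.5, -0.1, 0.3]
finger_gap: 47.0
finger_force: 0.0
```

Emit:
{"name": "step_arm", "arguments": {
  "motion": [
    [[0.027,0.0108,0,0],[0.027,0.0108,0,0],[0.027,0.0108,0,0],[0.027,0.0108,0,0],[0.027,0.0108,0,0],[0.027,0.0108,0,0],[0.027,0.0108,0,0],[0.027,0.0108,0,0],[0.027,0.0108,0,0],[0.027,0.0108,0,0]]
  ]
}}

```text
time_s: 2.87
tcp_pos: [324.6, -281.5, 205.7]
orientation: [[0.203, 0.979, 0.0], [0.979, -0.203, -0.001], [-0.0, 0.001, -1.0]]
force: [-0.5, 0.3, -0.0]
finger_gap: 46.7
finger_force: 0.0
```

Emit:
{"name": "step_arm", "arguments": {
  "motion": [
    [[0.027,0.0108,0,0],[0.027,0.0108,0,0],[0.027,0.0108,0,0],[0.027,0.0108,0,0],[0.027,0.0108,0,0],[0.027,0.0108,0,0],[0.027,0.0108,0,0],[0.027,0.0108,0,0],[0.027,0.0108,0,0],[0.027,0.0108,0,0]]
  ]
}}

```text
time_s: 3.7
tcp_pos: [485.2, -38.8, 205.6]
orientation: [[0.203, 0.979, 0.001], [0.979, -0.203, -0.0], [-0.0, 0.001, -1.0]]
force: [0.3, -0.2, 0.3]
finger_gap: 46.9
finger_force: 0.0
```

Run:
```python
from h import *
import pickle
s=sense();print(s['time_s'],s['tcp_pos'],s['force'])
c=calibration('wrist');im=capture('wrist');save('w1',im)
obs=[];nm=[];print(ray(c,(320,240)))
for q in ['cover_hinge','grip','cover_edge','pointer_tip']:
    for r in spot_point('wrist',q)[:1]:
        print(q,r['confidence'],r['location'],onplane(c,r['location'],70))
```

```text
3.7 [485.17972156 -38.84520616 205.64621386] [ 0.27375898 -0.20402404  0.28923684]
(array([500.84276685,  36.5638599 , 384.67549432]), array([-0.05031113, -0.25022344, -0.966938  ]))
cover_hinge 0.87 [544.9, 234.5] [684.01568509 -81.04422017  70.        ]
grip 0.69 [316.3, 229.3] [483.23529992 -34.48830495  70.        ]
cover_edge 0.82 [378.2, 112.7] [553.42876889  51.61246868  70.        ]
pointer_tip 0.8 [413.1, 66.7] [586.37248526  80.26825967  70.        ]
```

View pics/w1.png

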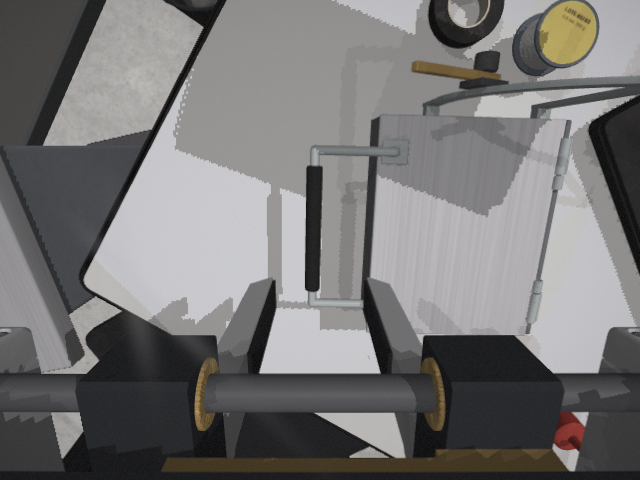

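The wrist view shows the bar from (315,167) to (312,290), the plate's front-left corner at (377,118), and the blade tip at (413,66). It is all consistent, so I'll do a combined fit.

Run:
```python
from h import *
c=calibration('wrist')
a,b=onplane(c,(315,167),70),onplane(c,(312.5,290),70);print(a,b,np.linalg.norm(a-b),'yaw from bar',np.arctan2(-(a-b)[0],(a-b)[1]))
obs=[];nm=[]
for n in ['scene','side','wrist']:
    c=calibration(n); capture(n)
    for q in ['cover_hinge','grip','cover_edge','pointer_tip']:
        for r in spot_point(n,q)[:1]:
            obs.append((c,q,np.array(r['location']),.5 if n=='wrist' else 1));nm.append((n,q))
r=fit(obs);print(r.x)
for (c,q,l,w),m in zip(obs,nm): print(m,l-proj(c,model(r.x)[q])[0])
print(model(r.x)); s=sense();R=np.array(s['orientation'])
g=model(r.x)['grip']-[0,0,19]; print('tool shift',R.T@(g-s['tcp_pos']),'box yaw deg',np.degrees(r.x[2]),'tool y',np.degrees(np.arctan2(R[1,1],R[0,1])))
```

```text
[492.34124897  17.51507052  70.        ] [466.70200994 -92.64702746  70.        ] 113.1064030369887 yaw from bar -0.228670129281314
[ 6.09589156e+02 -6.47934042e+01 -2.34216417e-01  4.69101253e-01]
('scene', 'cover_hinge') [ 2.77513895 -0.10137756]
('scene', 'grip') [-1.66547972  2.95220539]
('scene', 'cover_edge') [-1.19619459  1.18062328]
('scene', 'pointer_tip') [2.13036836 0.57262769]
('side', 'cover_hinge') [-2.94248461  0.12769836]
('side', 'grip') [-1.10800619 -0.32414843]
('side', 'cover_edge') [ 1.16253442 -0.28028012]
('side', 'pointer_tip') [ 1.15252987 -1.52024574]
('wrist', 'cover_hinge') [-0.04293484  1.03208279]
('wrist', 'grip') [-1.28807961  3.42902635]
('wrist', 'cover_edge') [ 4.93333319 -0.35171503]
('wrist', 'pointer_tip') [-0.0175297  -1.85159561]
{'box': array([609.58915619, -64.79340421,   0.        ]), 'cover_hinge': array([682.54139327, -82.19946935,  70.        ]), 'grip': array([478.27512943, -33.46248695,  70.        ]), 'cover_edge': array([553.03613049,  51.50687647,  70.        ]), 'pointer_tip': array([565.96256643,  71.04022693, 145.498163  ])}
tool shift [  5.33565089  -7.55280127 154.46116034] box yaw deg -13.419612198063959 tool y -11.706010906454253
```

Emit:
{"name": "step_arm", "arguments": {
  "motion": [
    [[0.0015,-0.0063,0.005,1.6],[0,0,0.015,0],[0,0,0.018,0],[0,0,0.02,0],[0,0,0.02,0],[0,0,0.02,0],[0,0,0.02,0],[0,0,0.018,0],[0,0,0.012,0],[0,0,0.0065,0]]
  ]
}}

```text
time_s: 5.53
tcp_pos: [477.4, -37.2, 48.9]
orientation: [[0.23, 0.973, -0.003], [0.973, -0.23, 0.001], [-0.0, -0.003, -1.0]]
force: [0.0, 0.6, -1.3]
finger_gap: 46.9
finger_force: 0.0
```

Emit:
{"name": "step_arm", "arguments": {
  "motion": [
    [[0,0,0,0],[0,0,0,0],[0,0,0,0],[0,0,0,0],[0,0,0,0],[0,0,0,0],[0,0,0,0],[0,0,0,0],[0,0,0,0],[0,0,0,0]]
  ],
  "jaw": 1.0
}}

```text
time_s: 6.37
tcp_pos: [479.6, -37.6, 51.8]
orientation: [[0.23, 0.973, 0.002], [0.973, -0.23, -0.001], [-0.0, 0.002, -1.0]]
force: [1.0, -0.8, 4.2]
finger_gap: 13.4
finger_force: 30.0
```

Run:
```python
from h import *
s=sense();print(s['time_s'],s['tcp_pos'],s['force'],s['torque'],s['finger_gap'],s['orientation'])
save('w2',capture('wrist'))
```

```text
6.3667 [479.56022553 -37.63559108  51.8343619 ] [ 1.01611885 -0.78714477  4.23596   ] [-0.11661759 -0.21107445  0.00938159] 13.402565084221521 [[ 2.30114011e-01  9.73161335e-01  2.13506676e-03]
 [ 9.73163677e-01 -2.30113447e-01 -5.09338864e-04]
 [-4.36131822e-06  2.19497542e-03 -9.99997591e-01]]
```

View pics/w2.png

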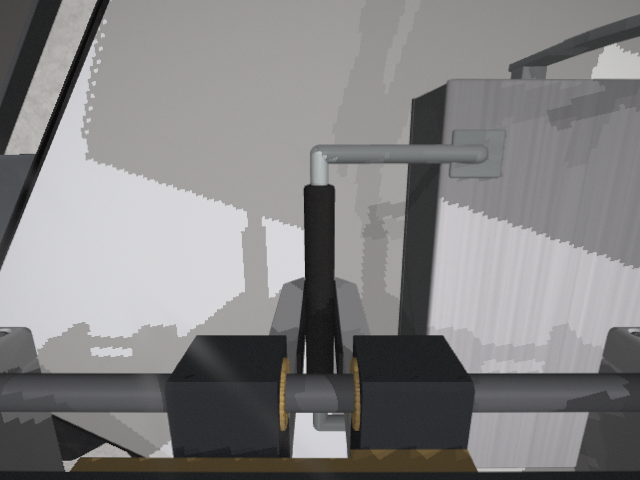

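The grasp is good: gap 13.4 mm, with the bar centred between the pads at (320,300). I'll start the swing along the arc, to about 0.36 rad.

Emit:
{"name": "step_arm", "arguments": {
  "motion": [
    [[0,0,-0.001,0],[0,0,-0.0021,0],[0,0.0001,-0.0036,0],[0,0.0002,-0.0042,0],[0,0.0003,-0.0044,0],[0,0.0004,-0.0046,0],[0,0.0005,-0.0046,0],[0,0.0006,-0.0046,0],[0,0.0007,-0.0046,0],[0,0.0008,-0.0045,0]]
  ]
}}

```text
time_s: 7.25
tcp_pos: [482.7, -38.4, 88.9]
orientation: [[0.23, 0.973, 0.001], [0.973, -0.23, -0.0], [0.0, 0.001, -1.0]]
force: [5.4, -0.3, -3.4]
finger_gap: 12.8
finger_force: 30.0
```

Emit:
{"name": "step_arm", "arguments": {
  "motion": [
    [[0,0.0009,-0.0045,0],[0,0.001,-0.0046,0],[0,0.0011,-0.0045,0],[0,0.0012,-0.0044,0],[0,0.0013,-0.0045,0],[0,0.0014,-0.0044,0],[0,0.0013,-0.0039,0],[0,0.001,-0.003,0],[0,0.0006,-0.0016,0],[0,0.0001,-0.0004,0]]
  ]
}}

```text
time_s: 8.08
tcp_pos: [492.2, -40.6, 124.9]
orientation: [[0.23, 0.973, 0.0], [0.973, -0.23, -0.0], [0.0, 0.0, -1.0]]
force: [6.1, -1.0, -4.3]
finger_gap: 13.0
finger_force: 30.0
```

Run:
```python
from h import *
s=sense();print(s['time_s'],s['tcp_pos'],s['force'],s['finger_gap'])
for n in ['scene','side','wrist']:
    c=calibration(n);im=capture(n);print(n)
    if n!='wrist': save(n+'3',cv2.resize(im[190:330,210:430],None,fx=3.6,fy=3.6,interpolation=cv2.INTER_CUBIC))
    else: save('w3',im)
    for q in ['cover_hinge','grip','cover_edge','pointer_tip']:
        for r in spot_point(n,q)[:1]: print(q,r['confidence'],r['location'])
```

```text
8.0833 [492.15477809 -40.59603686 124.88153579] [ 6.06240564 -0.98158301 -4.33113989] 13.032598957856916
scene
cover_hinge 0.55 [308.8, 225.4]
grip 0.91 [386.7, 233.5]
cover_edge 0.56 [315.8, 254.6]
pointer_tip 0.74 [304.5, 249.1]
side
cover_hinge 0.82 [295.6, 242.4]
grip 0.65 [326.9, 236.6]
cover_edge 0.67 [336.4, 251.4]
pointer_tip 0.9 [329.3, 237.5]
wrist
cover_hinge 0.86 [606.7, 253.3]
grip 0.75 [318.8, 301.4]
cover_edge 0.75 [427.1, 86.1]
pointer_tip 0.93 [439.9, 15.0]
```

View pics/side3.png

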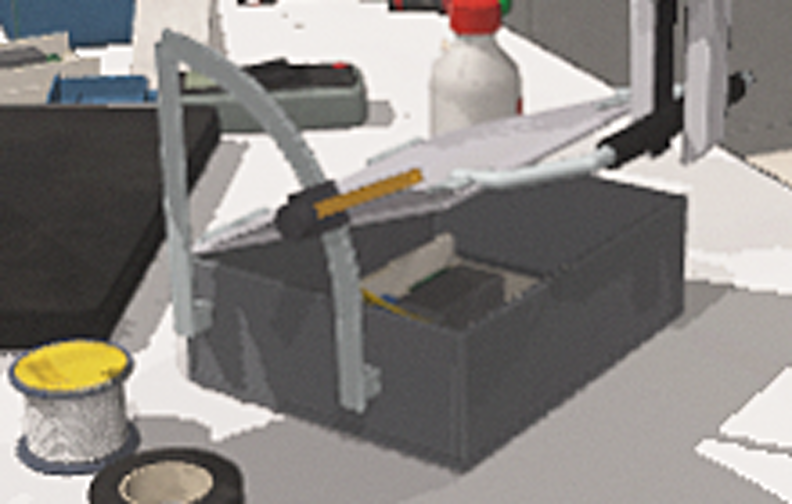

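View pics/w3.png

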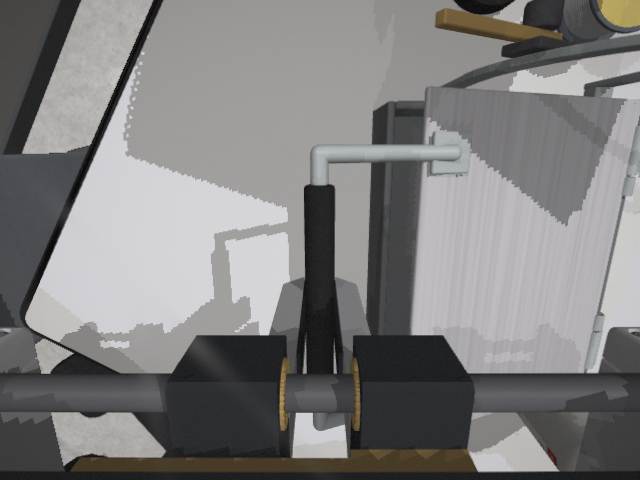

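The side crop shows the blade running from about (318,210) to (423,176), steeper than the cover's left edge, so the cover is still below the pointer. The wrist view shows the grip holding, with the blade at (437–560,20–38). Next I'll measure the blade's direction in the pointer plane.

```bash
cat > blade.py <<'E'
from h import *
x,y,a=609.6,-65,-.231
ex=np.array([np.cos(a),np.sin(a),0]);ey=np.array([-np.sin(a),np.cos(a),0]);H=np.array([x,y,70])+75*ex
def pl(c,p,yo):
    o,r=ray(c,p);t=(yo-(o-H)@ey)/(r@ey);P=o+t*r-H;return np.array([-P@ex,P[2]])
if __name__=='__main__':
    for n in ['scene','side','wrist']:
        c=calibration(n);im=capture(n);hsv=cv2.cvtColor(im,cv2.COLOR_RGB2HSV)
        m=cv2.inRange(hsv,(10,110,60),(25,255,255))
        tip=np.array(spot_point(n,'pointer_tip')[0]['location'])
        k,l,st,ce=cv2.connectedComponentsWithStats(m)
        best=min((i for i in range(1,k) if st[i,4]>15),key=lambda i:np.min(np.linalg.norm(np.argwhere(l==i)[:,::-1]-tip,axis=1)))
        pts=np.argwhere(l==best)[:,::-1].astype(np.float32)
        vx,vy,cx,cy=cv2.fitLine(pts,cv2.DIST_HUBER,0,.01,.01).ravel();v=np.array([vx,vy]);o=np.array([cx,cy])
        s=(pts-o)@v;A,B=pl(c,o+v*s.min(),122),pl(c,o+v*s.max(),122)
        if np.hypot(*A)>np.hypot(*B):A,B=B,A
        print(n,len(pts),'ends r,z',A.round(1),B.round(1),'len',np.hypot(*(B-A)),'dir',np.arctan2(*(B-A)[::-1]),'tip ang',np.arctan2(*B[::-1]),'tip r',np.hypot(*B),'spot',np.arctan2(*pl(c,tip,122)[::-1]))
        e=spot_point(n,'cover_edge')
        if e: P=pl(c,e[0]['location'],100);print('  cover edge ang',np.arctan2(*P[::-1]),np.hypot(*P))
E
python3 blade.py
```

```text
scene 67 ends r,z [94.1 48.1] [147.1  73. ] len 58.63168314404998 dir 0.4399266234150772 tip ang 0.46071041441766514 tip r 164.24919503577834 spot 0.509194600763499
  cover edge ang 0.36745125077254315 151.9472608025649
side 127 ends r,z [95.4 46.9] [148.9  74. ] len 59.97650570083663 dir 0.4687853566027897 tip ang 0.46097356411111307 tip r 166.28955305571859 spot 0.4603514660424534
  cover edge ang 0.3341919781351386 157.57723985658086
wrist 1933 ends r,z [83.  48.1] [148.8  73. ] len 70.40062557625258 dir 0.36216992217164795 tip ang 0.4560783953185507 tip r 165.75388472837656 spot 0.46543951688438395
```

Emit:
{"name": "step_arm", "arguments": {
  "motion": [
    [[0,0.0003,-0.0008,0],[0,0.0008,-0.0018,0],[0,0.0011,-0.0026,0],[0,0.0013,-0.0029,0],[0,0.0013,-0.0029,0],[0,0.0013,-0.0028,0],[0,0.0011,-0.0024,0],[0,0.0009,-0.0019,0],[0,0.0006,-0.0013,0],[0,0.0003,-0.0006,0]]
  ]
}}

```text
time_s: 10.12
tcp_pos: [500.7, -42.6, 145.1]
orientation: [[0.23, 0.973, -0.0], [0.973, -0.23, 0.0], [0.0, -0.0, -1.0]]
force: [4.0, 0.6, -3.7]
finger_gap: 13.3
finger_force: 30.0
```

```bash
python3 blade.py
python3 - <<'E'
from h import *
s=sense();print(s['time_s'],s['tcp_pos'],s['force'],s['finger_gap'])
im=capture('side');save('side4',cv2.resize(im[190:330,210:430],None,fx=3.6,fy=3.6,interpolation=cv2.INTER_CUBIC))
E
```

```text
scene 73 ends r,z [94.  47.4] [147.2  73.2] len 59.08548579914351 dir 0.45125389815696776 tip ang 0.46163662373149694 tip r 164.37483327325415 spot 0.48262289826211946
  cover edge ang 0.4309344562791381 152.53333112847423
side 143 ends r,z [95.4 47. ] [149.5  74. ] len 60.41889215116368 dir 0.46277184519211156 tip ang 0.45973418011570105 tip r 166.77358716618573 spot 0.4609859850074957
  cover edge ang 0.41369333888723964 154.585923838501
wrist 1546 ends r,z [82.4 48. ] [148.8  73.5] len 71.17291481113021 dir 0.3660041319111636 tip ang 0.4587565074626511 tip r 166.00473634595866 spot 0.4750177754465508
  cover edge ang 0.4829089752071062 157.30404752809415
10.5667 [500.52248254 -42.5666136  144.84466116] [ 4.76661263  0.29726964 -3.77042807] 12.888924921726906
```

View pics/side4.png

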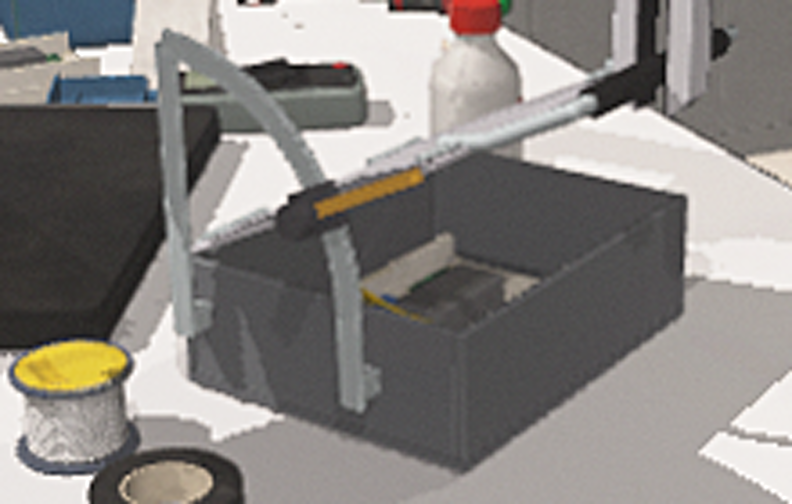

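The crop shows the cover's left edge and handle arm nearly parallel to the blade. I'll overlay the modelled edge at candidate angles to check the cover angle independently.

Run:
```python
from blade import *
ims=[]
for n,(r0,r1,c0,c1) in [('side',(205,270,255,410)),('scene',(200,290,290,430))]:
    c=calibration(n);im=capture(n)[:,:,::-1];S=5 if n=='side' else 5
    big=cv2.resize(im[r0:r1,c0:c1],None,fx=S,fy=S,interpolation=cv2.INTER_CUBIC)
    for t,col in [(.42,(0,0,255)),(.46,(0,200,0)),(.50,(255,0,0))]:
        d=-np.cos(t)*ex+np.sin(t)*np.array([0,0,1])
        for yo,ra,rb in [(70,160,212),(100,0,157),(122,92,167)]:
            q=proj(c,[H+yo*ey+ra*d,H+yo*ey+rb*d]); q=((q+.5-[c0,r0])*S-.5)
            cv2.line(big,*[tuple(int(v) for v in p.round()) for p in q],col,1,cv2.LINE_AA)
    ims.append(big)
w=max(i.shape[1] for i in ims)
ims=[cv2.copyMakeBorder(i[:,:],0,0,0,w-i.shape[1],0) for i in ims]
for i,n in zip(ims,['o_side','o_scene']): cv2.imwrite(f'pics/{n}.png',i)
```

```text
(no output)
```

View pics/o_side.png

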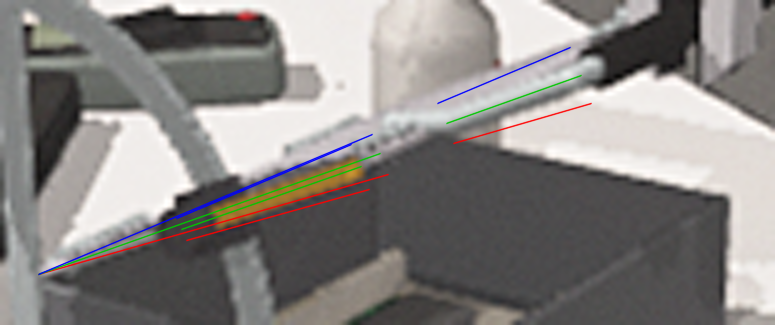

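View pics/o_scene.png

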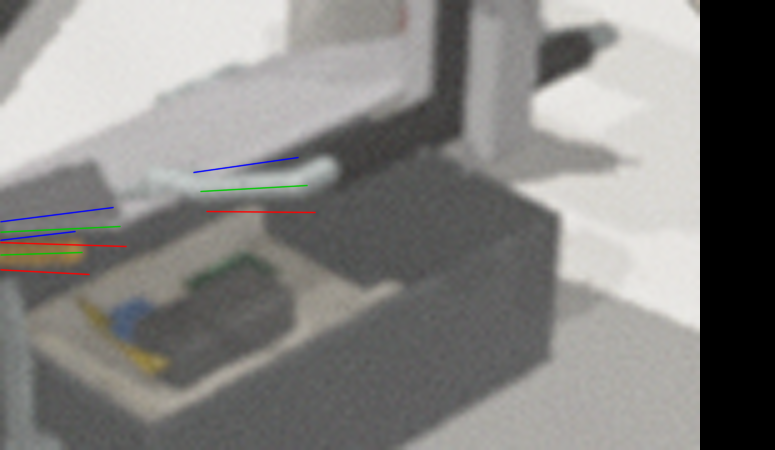

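Both overlays put the handle arm and the blade on the 0.46 rad line, side at (582,75) and scene at about (300,183), so the cover is in line. I'll let it settle and then hand in.

Emit:
{"name": "step_arm", "arguments": {
  "motion": [
    [[0,0,0,0],[0,0,0,0],[0,0,0,0],[0,0,0,0],[0,0,0,0],[0,0,0,0],[0,0,0,0],[0,0,0,0],[0,0,0,0],[0,0,0,0]]
  ]
}}

```text
time_s: 11.55
tcp_pos: [500.6, -42.6, 145.0]
orientation: [[0.23, 0.973, 0.0], [0.973, -0.23, -0.0], [0.0, 0.0, -1.0]]
force: [3.6, 0.4, -3.7]
finger_gap: 13.1
finger_force: 30.0
```

```bash
python3 -c "
from rig import *
s=sense();print(s['time_s'],s['tcp_pos'],s['force'],s['finger_gap'],s['finger_force'],abs(s['qd']).max() if hasattr(s['qd'],'max') else s['qd'])
print(hand_in())"
```

```text
11.55 [500.59332802 -42.61904614 144.99480979] [ 3.59110698  0.39783988 -3.66130258] 13.081529112189205 29.998976290225983 0.0014310848980991762
the job is handed in; nothing more can be done
None
```

I swung the cover up to about 0.46 rad, in line with the pointer as measured, and handed the job in at 11.6 s with the handle still in the gripper and the arm still; the hand-in returned no verdict.

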